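# Hang the parts basket on the bench lift and raise it four clicks

### The job

Hang the parts basket by its slotted handle on the hook of the bench lift and let go of it. Then press the lift's lever down by its paddle exactly four clicks from its rest position, feeling each click, and finish while still holding the lever pressed at the fourth click: it springs back and the basket sinks if it is released. Leave the other things on the bench where they are.

Things in the scene. Friction and masses are not known exactly. Their poses are not given: they have to be found in the camera images.
- basket: Loose open aluminium tray, 80 (x) x 110 (y) x 40 mm high, about 0.35 kg, origin at the centre of its underside, z up. Its handle stands at x = 0: uprights at y = +-50 mm and a top bar 12 mm thick (x), 110 mm long (y), z = 115 to 145 mm, pinched across its 12 mm. Between tray and bar is the slot for the hook: 90 mm wide (y), z = 40 to 115 mm.
- basket_slot (a point): Middle of the underside of the basket's top bar, 115 mm above the basket's origin: the spot that rests on the hook.
- lift: Fixed grey lift housing, 130 (x) x 260 (y) x 120 mm high on a 160 x 290 mm foot; origin at the centre of its underside; its front is its -x side. A steel post with the hook comes out of its top, the lever is on its -y side.
- hook: Steel post of the lift (16 mm diameter, at x = -20, y = 50 mm in the lift's frame) with the flat hook arm, 36 mm wide and 10 mm thick, which runs level 140 mm towards the lift's -x and ends in a 10 mm thick upturned tip reaching 20 mm above the arm's upper side. Rises 9 mm per click. Axes as the lift's. Nothing stands above the arm.
- hook_seat (a point): Upper side of the hook arm where the bar should rest, 23 mm behind the upturned tip; 160 mm above the bench at rest; lift frame x = -130, y = 50 mm. Axes as the lift's. The basket goes on with its x axis along the lift's x (either way round): the slot passes over the tip towards the lift's +x, then goes down.
- lever (a joint): Lever angle, rad: 0 at its sprung rest, pointing to the lift's -x and 0.65 rad up from level; grows as the paddle is pressed down, to a stop at 1.12. One click per 0.16 rad: notches at 0.16, 0.32, 0.48, 0.64 and so on. Let go, it springs back to 0.
- lever_pad (a point): Middle of the upper face of the black paddle at the lever's end, 60 mm along the lever, 45 mm wide, 12 mm thick, 150 mm from the hinge; its -x points out along the lever. With the basket hung, pressing takes 3 to 5 N on average and swings about 2 N either way with every click: most a quarter click past a notch, least a quarter click before the next. Each drop is one click.
- lever_hinge (a point): Lever's hinge axis, 100 mm above the bench, in the lever's mid-plane (lift frame x = 0, y = -145 mm); the axis runs along the lift's y.
- pedal: Bystander: small grey guitar pedal, 115 x 70 x 49 mm.
- bottle: Bystander: white bottle, 56 mm diameter, 150 mm high.
- screwdriver: Bystander: screwdriver lying on the bench.
Not all that is in view belongs to the job. What is meant by the basket is not red, and is the smaller of those in its own colour.

How it is judged:
By the outcome, as a careful person would: the job done as asked, in the order asked, and still so for the second after the job is handed in, while the arm keeps its last pose, push and grip.
It also fails if it takes over 72 s, if anything falls off the work surface, if the arm or the gripper's body presses on something with over 40 N, if the wrist force passes 120 N, or if a joint passes its speed limit or range.

### The arm

A 6-joint arm with a two-finger parallel gripper is mounted at the origin on the work surface. World frame = base frame: x ahead of the robot, y to its left, z up, the work surface at z = 0. Lengths are in m, angles in degrees, forces in N, time in s.
With the tool pointing down it reaches from about 0.35 to 0.875 m from the base axis. Payload 4.2 kg.
Tool frame: the origin (TCP) lies on the front face of the gripper's body, between the roots of the fingers; the fingertips stand finger_overhang ahead of it and the grasp point (between the pads) lies 51 mm ahead of it (finger_overhang is the distance from the TCP to the fingertips, in m); z points along the fingers, y is the line along which they close (so a half turn about z gives the same grasp; the last joint's range is limited). The gripper opens to 87 mm and grips with 3 to 60 N. Pads are 19 mm wide; open, the fingers measure 117 mm over their backs; the gripper's body (75 mm by 190 mm) begins 51 mm behind the grasp point.
Start: joints at [-55.772, 22.042, 0.453, 0, -68.411, -14.817], TCP at [0.208, -0.589, 0.292] pointing down, gripper open.
Joint ranges: [-179.83, 179.83], [-69.29, 118.12], [-61.27, 80.66], [-181.25, 117.63], [-171.15, -9.14], [-177.46, 177.46]. Speed limits (degrees/s): [159.86, 159.86, 180, 180, 180, 180].

### API

Orientations are given as a 3x3 rotation matrix whose columns are the frame's x, y, z axes.
In Python, from station import sense, capture, camera_model, finish_job, finger_overhang gives the robot as it stands. The module is installed in compiled form; this text tells all that it offers.
- The arm moves only by the tool jog_arm, never from a script. Its argument "rows" is a list that holds one entry, the list of rows, each a list of 4 numbers: the shift along the tool's x, y, z in m, then the turn about the tool's z in rad. A call has 1 to 20 rows; each row shifts and turns the commanded pose from where the row before left it, along the tool's axes as they then stand; what a row does not reach is not made up. A row lasts 1/8 s, in which the tool goes at most 62.5 mm and 10.7 degrees, less where a joint would pass 70% of its speed; a pose out of reach is approached as far as the arm can. A call is refused whole if a number of a shift passes 0.0625 or a number of a turn 0.188, either way. A call with a gripper value outside its range is refused whole. "claw" is the opening, from 0 (shut) to 1 (fully open), set as the call begins (left out, the last holds). The fingers move at their own pace and stop on an object; the grip force is fixed at half the most. Time passes only in rows, so rows that do not move let the fingers close. It gives the time, the measured TCP pose, the force, the opening and the grip force at its end, in the units of the state.
- sense(): the state, without advancing time (a new reading comes with each control period).
- capture(name): name is "scene" or "side" or "wrist"; returns the picture (480x640x3 uint8, red, green, blue); there is no depth.
- camera_model(name): a dict with "fovy" (degrees; the focal length in pixels is half the picture's height over the tangent of half this angle, whatever the lens; pixels are square), "cx", "cy" (the principal point, pixels), "eye" and "rotation" of the camera in the world. Camera axes: x right, y down, z forward; pixel columns grow to the right and rows downward; lengths in m; the calibration is good to about 2 mm. A picture is of the moment at which its call begins: read the wrist's pose just before it. camera_model takes no time and is no camera call; for the wrist camera it gives the pose at the moment of the call.
- finish_job(): hands the job in; it is judged then, once.
The state is a dict: "time_s": time; "joints": joint angles; "joint_velocities": joint speeds; "effort": joint torques, N m; "tcp_pos": TCP position; "ee_rot": TCP orientation; "wrist_force": force on the tool from outside, world axes, zero at the start; "moment": the same for the moment, N m; "gripper_width": opening from 0.0 (shut) to 1.0 (fully open); "gripper_force": force on a finger pad.
Only numpy, scipy, OpenCV 4.12 (cv2) and the standard library are available. Lean on these libraries where they do the work, as an engineer would, in place of code of your own. Each camera call takes 0.05 s, during which the arm holds its last target. There are 200 camera calls.

## Working session

There is one attempt and no reset: what is moved stays moved. The work goes in short steps, Python scripts to look and compute and a tool call to move; the robot and the scene stay as the last step left them, time stands still between calls to the robot, and variables do not carry over. Pictures are saved under pics/ and viewed, at most 10 in all, crops included, and the job is handed in when it is done.

Besides the shell and the picture viewer there is one more tool, called after "Request:" by a JSON object that holds its "op" and its "data". jog_arm: Moves the arm, as the interface text tells. Its arguments: {"type":"object","properties":{"rows":{"type":"array"},"claw":{"type":"number"}},"required":["rows"]}

```bash
mkdir -p pics; cat > h.py <<'E'
import numpy as np, cv2
from station import *
def save(n,name):
    im=capture(n); cv2.imwrite(f'pics/{name}.png',im[...,::-1]); return im
def ray(n,u,v,m=None):
    m=m or camera_model(n); f=240/np.tan(np.radians(m['fovy'])/2)
    d=np.array(m['rotation'])@np.array([(u-m['cx'])/f,(v-m['cy'])/f,1.]); return np.array(m['eye']),d/np.linalg.norm(d)
def plane(n,u,v,z,m=None):
    e,d=ray(n,u,v,m); return e+d*(z-e[2])/d[2]
def two(r1,r2):
    (a,d),(b,g)=r1,r2; s=np.linalg.lstsq(np.c_[d,-g],b-a,rcond=None)[0]
    p,q=a+s[0]*d,b+s[1]*g; return (p+q)/2,np.linalg.norm(p-q)
def proj(n,p,m=None):
    m=m or camera_model(n); f=240/np.tan(np.radians(m['fovy'])/2)
    c=np.array(m['rotation']).T@(np.array(p)-m['eye']); return c[0]/c[2]*f+m['cx'],c[1]/c[2]*f+m['cy']
E
python3 - <<'E'
from h import *
np.set_printoptions(precision=4,suppress=True)
a=save('scene','scene0'); b=save('side','side0'); c=save('wrist','wrist0')
s=sense(); print(s, finger_overhang)
for n in('scene','side','wrist'): print(camera_model(n))
E
```

```text
{'time_s': 0.15, 'joints': array([-55.772 ,  22.08  ,   0.3972,  -0.0197, -68.4103, -14.8158]), 'joint_velocities': array([ 0.0099, -0.149 ,  0.2874,  0.07  , -0.0225, -0.0994]), 'effort': array([ -0.0007, -39.1053,  18.7588,   4.2223,   0.0124,  -0.0001]), 'tcp_pos': array([ 0.2076, -0.5891,  0.2914]), 'ee_rot': array([[-0.9432, -0.3322, -0.0007],
       [-0.3322,  0.9432,  0.0015],
       [ 0.0001,  0.0017, -1.    ]]), 'wrist_force': array([ 0.1937,  0.0041, -0.1605]), 'moment': array([-0.0009,  0.0313, -0.039 ]), 'gripper_force': 0.0, 'gripper_width': 0.9987983776169623} 0.0697
{'fovy': 53.60410930022368, 'cx': 317.4022500426167, 'cy': 247.04008258873532, 'eye': array([1.1588, 0.6439, 1.164 ]), 'rotation': array([[-0.7426,  0.5059, -0.4389],
       [ 0.6697,  0.5638, -0.4833],
       [ 0.0029, -0.6529, -0.7575]])}
{'fovy': 48.20524575811078, 'cx': 319.79017453724225, 'cy': 235.34632100445748, 'eye': array([ 0.3583, -1.0547,  1.1963]), 'rotation': array([[ 0.9777, -0.1385,  0.1578],
       [-0.2098, -0.6789,  0.7036],
       [ 0.0097, -0.721 , -0.6929]])}
{'fovy': 68.9751293209422, 'cx': 322.3053883852134, 'cy': 236.71500548792648, 'eye': array([ 0.1299, -0.6162,  0.384 ]), 'rotation': array([[-0.3317,  0.9001,  0.2824],
       [ 0.9434,  0.3159,  0.1014],
       [ 0.002 ,  0.3001, -0.9539]])}
```

View pics/scene0.png

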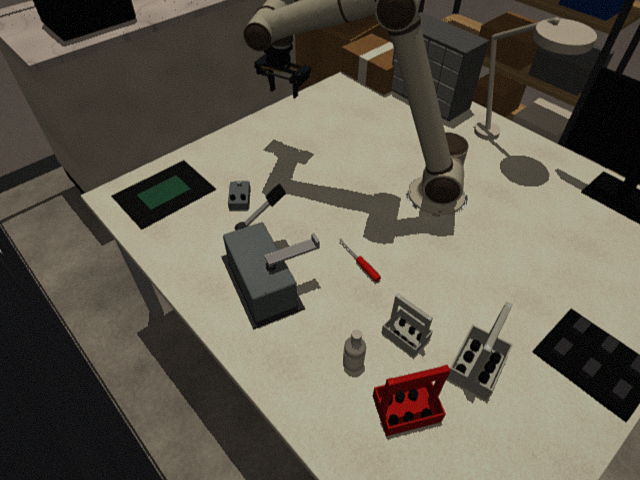

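View pics/side0.png

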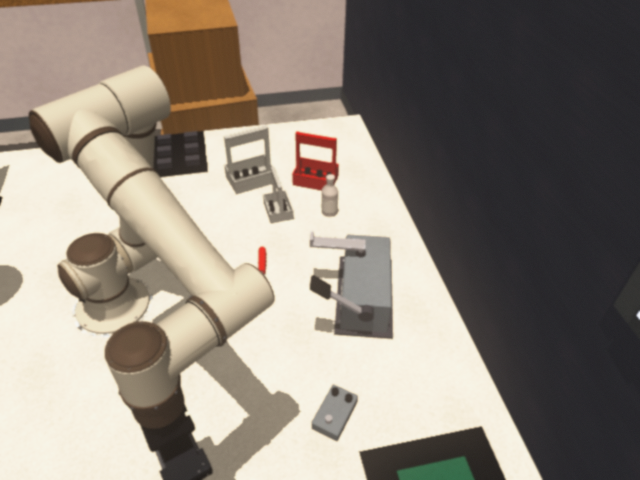

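Candidates: small grey basket scene (408,322) / side (278,203); large grey basket scene (483,352) / side (250,165); red basket scene (412,395) / side (316,165). I choose the small grey one. The lift is at scene (260,265) / side (365,285). One close crop to check it and pick points.

```bash
python3 - <<'E'
import cv2,numpy as np
a=cv2.imread('pics/scene0.png');b=cv2.imread('pics/side0.png')
def c(i,x,y,w,h): return cv2.resize(i[y:y+h,x:x+w],(400,300),interpolation=cv2.INTER_CUBIC)
cv2.imwrite('pics/crop1.png',np.vstack([np.hstack([c(a,200,180,160,120),c(a,360,285,100,75)]),np.hstack([c(b,270,220,160,120),c(b,238,165,80,60)])]))
E
```

```text
(no output)
```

View pics/crop1.png

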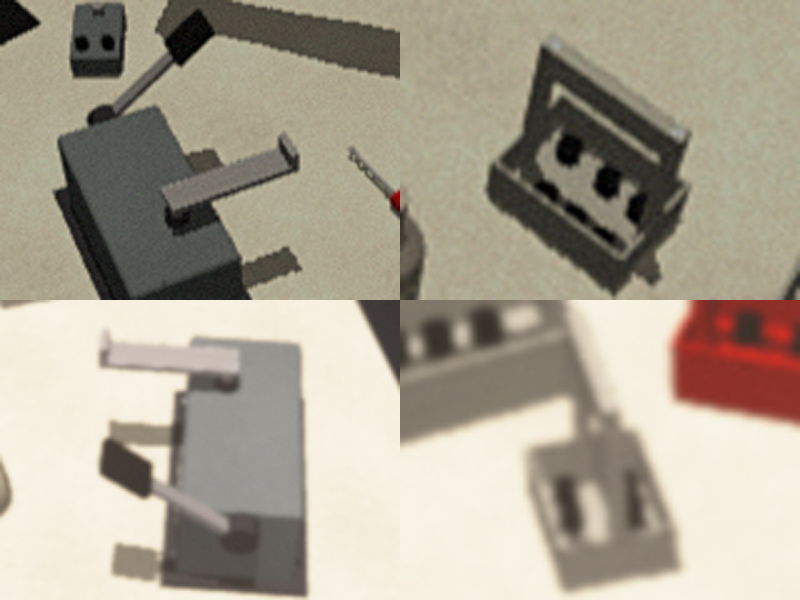

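```bash
python3 - <<'E'
from h import *
np.set_printoptions(precision=4,suppress=True)
S=lambda u,v:(200+u/2.5,180+v/2.5)
D=lambda u,v:(270+u/2.5,220+(v-300)/2.5)
B=lambda u,v:(360+(u-400)/4,285+v/4)
for nm,p in dict(barL=B(550,38),barR=B(688,130)).items(): print(nm,plane('scene',*p,.145))
print('bar two',two(ray('scene',*B(550,38)),ray('side',238+198/5,165+110/5)))
for nm,p in dict(A=(60,140),Bc=(157,108),C=(240,265)).items(): print('top',nm,plane('scene',*S(*p),.12))
for nm,p in dict(a=(193,338),b=(300,345),c=(300,515),d=(190,512)).items(): print('sidetop',nm,plane('side',*D(*p),.12))
for nm,p,q in (('tip',(287,137),(105,332)),('armroot far',(165,190),(238,350)),('paddle mid',(190,38),(126,467)),('pad farleft',(188,10),(108,440)),('hinge',(103,112),(240,535))):
  print(nm,two(ray('scene',*S(*p)),ray('side',*D(*q))))
E
```

```text
barL [0.5223 0.2546 0.145 ]
barR [0.5106 0.3596 0.145 ]
bar two (array([0.5172, 0.254 , 0.1414]), np.float64(0.0054426313268697854))
top A [ 0.7307 -0.2388  0.12  ]
top Bc [ 0.6132 -0.2036  0.12  ]
top C [0.6904 0.0425 0.12  ]
sidetop a [0.6814 0.023  0.12  ]
sidetop b [ 0.7997 -0.0131  0.12  ]
sidetop c [ 0.7244 -0.2519  0.12  ]
sidetop d [ 0.6153 -0.2254  0.12  ]
tip (array([ 0.569 , -0.0169,  0.1882]), np.float64(0.00044126616219133827))
armroot far (array([ 0.7094, -0.0579,  0.1725]), np.float64(0.0002605097827943026))
paddle mid (array([ 0.5502, -0.2118,  0.1903]), np.float64(0.0008795929358788259))
pad farleft (array([ 0.5393, -0.2134,  0.2306]), np.float64(0.014683859658212913))
hinge (array([ 0.6604, -0.2537,  0.1065]), np.float64(0.0019380654716138616))
```

Crop shows the small grey basket (scene bar ends (397,294)–(432,317)), the hook tip at (315,235) and the paddle at (276,195). The choice holds. I'll move above the basket.

Request:
{"op": "jog_arm", "data": {"rows": [[[-0.037,0.0465,0,0],[-0.037,0.0465,0,0],[-0.037,0.0465,0,0],[-0.037,0.0465,0,0],[-0.037,0.0465,0,0],[-0.037,0.0465,0,0],[-0.037,0.0465,0,0],[-0.037,0.0465,0,0],[-0.037,0.0465,0,0],[-0.037,0.0465,0,0],[-0.037,0.0465,0,0],[-0.037,0.0465,0,0],[-0.037,0.0465,0,0],[-0.037,0.0465,0,0],[-0.037,0.0465,0,0],[-0.034,0.045,0,0]]]}}

```text
time_s: 2.15
tcp_pos: [0.5168, 0.3085, 0.2919]
ee_rot: [[-0.943, -0.333, -0.0], [-0.333, 0.943, -0.0], [0.0, -0.0, -1.0]]
wrist_force: [0.9, 0.0, -0.0]
gripper_width: 0.996
gripper_force: 0.0
```

Request:
{"op": "jog_arm", "data": {"rows": [[[0,0,0,-0.168],[0,0,0,-0.168],[0,0,0,-0.168],[0,0,0,-0.168],[0,0,0,-0.168],[0,0,0,-0.168],[0,0,0,-0.168],[0,0,0,-0.168],[0,0,0,0],[0,0,0,0]]]}}

```text
time_s: 3.4
tcp_pos: [0.5164, 0.3066, 0.292]
ee_rot: [[0.109, -0.994, -0.0], [-0.994, -0.109, -0.0], [0.0, 0.0, -1.0]]
wrist_force: [-0.2, 0.3, -0.5]
gripper_width: 1.0
gripper_force: 0.0
```

```bash
python3 - <<'E'
from h import *
np.set_printoptions(precision=4,suppress=True)
m=camera_model('wrist'); save('wrist','w1'); s=sense(); print(s['time_s'],s['tcp_pos'],s['ee_rot'],m)
for p in [(.5223,.2546,.145),(.5106,.3596,.145)]: print(proj('wrist',p,m))
for p in [(487,350),(510,305)]: print(plane('scene',*p,.2))
E
```

```text
3.45 [0.5164 0.3066 0.2921] [[ 0.1098 -0.994  -0.0003]
 [-0.994  -0.1098 -0.0001]
 [ 0.0001  0.0003 -1.    ]] {'fovy': 68.9751293209422, 'cx': 322.3053883852134, 'cy': 236.71500548792648, 'eye': array([0.5256, 0.225 , 0.3847]), 'rotation': array([[-0.9941, -0.104 , -0.0321],
       [-0.1088,  0.9484,  0.2979],
       [-0.0005,  0.2996, -0.9541]])}
(np.float64(322.51347489425103), np.float64(172.91442549989503))
(np.float64(322.75486982990003), np.float64(311.2176314239364))
[0.5207 0.5129 0.2   ]
[0.3767 0.479  0.2   ]
```

View pics/w1.png

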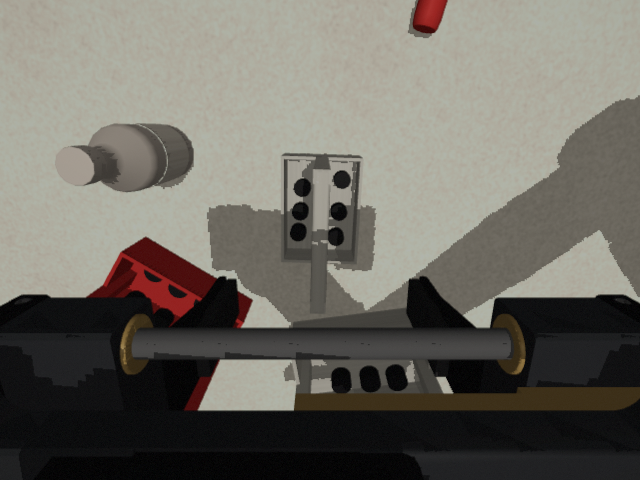

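The wrist view shows the small basket centred, with its bar running from (321,168) to (318,312). The bottle at (130,155) and the red basket at (170,290) are clear of the fingers. Next I refine the bar axis and height.

```bash
python3 - <<'E'
from h import *
np.set_printoptions(precision=4,suppress=True)
m=camera_model('wrist'); im=cv2.cvtColor(cv2.imread('pics/w1.png'),cv2.COLOR_BGR2GRAY).astype(int)
for r in (175,190,210,235,260,290,305): print(r,im[r,302:342])
print(im[150:180,321],im[300:322,318])
print(two(ray('wrist',321,168,m),ray('scene',397.5,294.5)),two(ray('wrist',318,312,m),ray('scene',432,317.5)))
E
```

```text
175 [ 88  90  90  88  88  89  88  89  89  89 103 144 158 157 159 161 160 160
 160 160 160 158 159 158 159 158 157 160 160 160 152 107  62  20  25  29
  30  28  27  29]
190 [ 24  11  11  10  13   9  12  16  48  88  93 114 139 153 158 160 159 160
 160 159 158 158 158 159 160 157 141 127 140 158 159 158 158 159 158 156
 159 159 159 158]
210 [ 21   9   7   8   9  10  40  87  88  85  90 131 145 156 158 159 159 158
 159 158 157 157 157 158 157 145 129  80  61  19  22  22  25  22  24  24
   8   9   7  10]
235 [10  8 11 30 72 83 85 87 85 77 75 81 85 86 87 88 89 89 85 87 85 86 87 85
 81 73 32 20 20 21 18 22 23 21 23 18  8 11  9  7]
260 [81 82 81 78 79 78 79 78 76 70 79 83 85 87 88 87 87 87 85 85 85 85 85 82
 78 73 93 92 90 75 74 74 74 71 64 65 65 65 64 65]
290 [106 106 104 105 104 105 104 100  79  78  83  85  87  86  87  88  87  87
  84  86  85  84  80  80  91 104 104 103 103 105 105 105 104 105 105 103
 100  99 100 100]
305 [104 107 104 101 100 103 104 102  87  85  85  85  86  85  87  86  85  85
  85  84  85  84  87  92 101 101 101 101 101  99  97  98  99 101 101 100
 101 101 101 101]
[177 175 175 175 114  75  68  74  76  75  74  74  74  74  74  72  74  74
  74 128 151 154 158 160 159 160 159 159 159 159] [ 85  85  86  86  86  85  86  87  86  86  86  86  84  88  99 100 100 101
  88  71  66  66]
(array([0.5227, 0.2529, 0.1437]), np.float64(0.0033500375275319506)) (array([0.5135, 0.3599, 0.1478]), np.float64(0.0021534468370156836))
```

```bash
python3 - <<'E'
from h import *
np.set_printoptions(precision=4,suppress=True)
m=camera_model('wrist')
a=plane('wrist',321.5,169,.145,m);b=plane('wrist',317.5,313,.145,m);d=b-a
print(a,b,(a+b)/2,np.linalg.norm(d),np.degrees(np.arctan2(-d[0],d[1])))
s=sense();print(s['ee_rot'].T@((a+b)/2-s['tcp_pos']))
E
```

```text
[0.5233 0.2521 0.145 ] [0.5145 0.3616 0.145 ] [0.5189 0.3069 0.145 ] 0.10990019929089094 4.6257192681685195
[-0.     -0.0026  0.1471]
```

Request:
{"op": "jog_arm", "data": {"rows": [[[0,-0.0026,0.02,0.03],[0,0,0.025,0],[0,0,0.025,0],[0,0,0.02,0],[0,0,0.013,0],[0,0,0,0]]]}}

```text
time_s: 4.2
tcp_pos: [0.5188, 0.3067, 0.1884]
ee_rot: [[0.081, -0.997, -0.001], [-0.997, -0.081, -0.001], [0.001, 0.002, -1.0]]
wrist_force: [1.4, 0.2, -0.4]
gripper_width: 0.998
gripper_force: 0.0
```

Request:
{"op": "jog_arm", "data": {"rows": [[[0,0,0,0],[0,0,0,0],[0,0,0,0],[0,0,0,0],[0,0,0,0],[0,0,0,0],[0,0,0,0],[0,0,0,0]]], "claw": 0}}

```text
time_s: 5.2
tcp_pos: [0.5191, 0.3069, 0.1892]
ee_rot: [[0.082, -0.997, -0.0], [-0.997, -0.082, -0.0], [0.0, 0.0, -1.0]]
wrist_force: [-0.1, 0.5, -0.5]
gripper_width: 0.174
gripper_force: 0.0
```

Request:
{"op": "jog_arm", "data": {"rows": [[[0,0,-0.01,0],[0,0,-0.03,0],[0,0,-0.03,0],[0,0,-0.015,0],[0,0,0,0],[0,0,0,0]]]}}

```text
time_s: 5.95
tcp_pos: [0.5184, 0.3064, 0.2726]
ee_rot: [[0.082, -0.997, -0.003], [-0.997, -0.082, -0.002], [0.001, 0.003, -1.0]]
wrist_force: [-0.1, -0.1, -3.4]
gripper_width: 0.136
gripper_force: 30.0
```

Request:
{"op": "jog_arm", "data": {"rows": [[[0.02,0.002,0,0],[0.038,0.0043,0,0],[0.038,0.0043,0,0],[0.038,0.0043,0,0],[0.038,0.0043,0,0],[0.038,0.0043,0,0],[0.038,0.0043,0,0],[0.036,0.0043,0,0],[0.019,0.002,0,0],[0,0,0,0.095],[0,0,0,0.095],[0,0,0,0.095],[0,0,0,0.094],[0,0,0,0],[0,0,0,0]]]}}

```text
time_s: 7.82
tcp_pos: [0.5098, 0.0021, 0.274]
ee_rot: [[-0.291, -0.957, -0.0], [-0.957, 0.291, -0.0], [0.0, 0.0, -1.0]]
wrist_force: [0.0, -0.5, -3.3]
gripper_width: 0.135
gripper_force: 30.0
```

```bash
python3 - <<'E'
from h import *
np.set_printoptions(precision=4,suppress=True)
m=camera_model('wrist'); w=save('wrist','w2'); s=sense(); print(s['time_s'],s['tcp_pos'],s['ee_rot'],m)
a=save('scene','s2');b=save('side','d2')
def c(i,x,y,w,h): return cv2.resize(i[y:y+h,x:x+w,::-1],(400,300),interpolation=cv2.INTER_CUBIC)
cv2.imwrite('pics/crop2.png',np.vstack([np.hstack([w[...,::-1][:300,:400],c(w,400,0,240,180)]),np.hstack([c(a,260,200,120,90),c(b,250,190,160,120)])]))
E
```

```text
7.875 [0.5098 0.0021 0.2741] [[-0.2916 -0.9565 -0.0004]
 [-0.9565  0.2916 -0.0001]
 [ 0.0002  0.0004 -1.    ]] {'fovy': 68.9751293209422, 'cx': 322.3053883852134, 'cy': 236.71500548792648, 'eye': array([ 0.4858, -0.0764,  0.3666]), 'rotation': array([[-0.9565,  0.2784,  0.0876],
       [ 0.2918,  0.9125,  0.2868],
       [-0.0001,  0.2999, -0.954 ]])}
```

View pics/crop2.png

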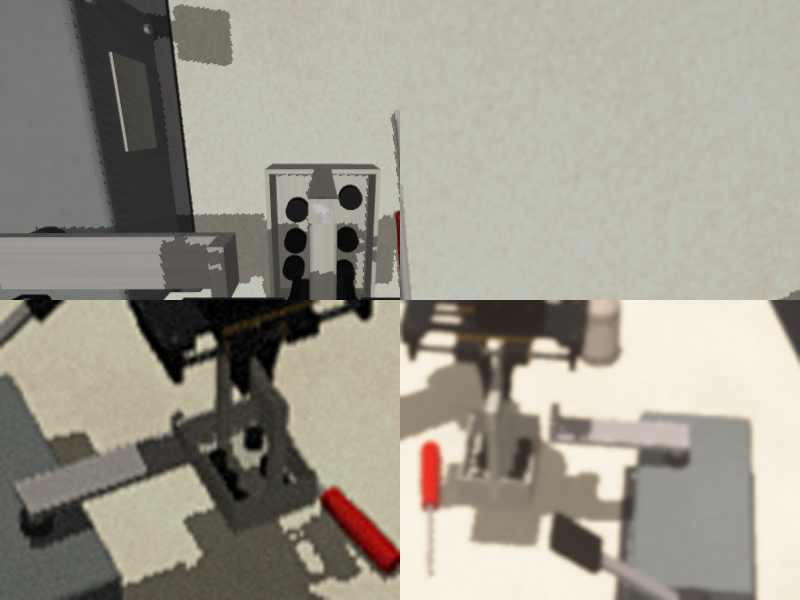

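The wrist crop shows the arm's top face at rows 235–291, the tip at columns 222–238, and the bar's near end at (323,198). The basket hangs straight between the fingers, lined up with the hook.

```bash
python3 - <<'E'
from h import *
np.set_printoptions(precision=4,suppress=True)
m=camera_model('wrist'); s=sense();R=s['ee_rot'];t=s['tcp_pos']
w=cv2.cvtColor(cv2.imread('pics/w2.png'),cv2.COLOR_BGR2GRAY).astype(int)
for c in (10,60,110,150,170): print(c,w[226:246:1,c],w[284:302,c])
print('tip row',w[265,195:250]); print('bar col',w[190:206,318:330:4].T)
print('bar row', w[215,300:350])
T=lambda p:R.T@(p-t)
for u,v,z in ((5,235,.16),(150,237,.16),(5,291,.16),(150,292,.16),(222,265,.18),(238,265,.18),(323,198,.225)): print((u,v),T(plane('wrist',u,v,z,m)))
# tip height check by scene+wrist, arm height
tip=(260+178/400*120,200+(415-300)/300*90); print(tip,two(ray('scene',*tip),ray('wrist',238,233,m)))
E
```

```text
10 [121 121 120 120 120 121 119  87  67  75  77 127 145 150 151 152 153 154
 154 152] [151 149 150 151 153 126 117 118 119 118 118 118 118 118 118 112  74  28]
60 [120 114  66  28  25  25  25  70  76  69  77 132 148 150 151 151 154 155
 155 154] [151 150 150 151 153 125 117 117 117 118 117 117 117 116 117 117 117 116]
110 [100  72  62  61  62  62  65  75  77  82  90 137 150 151 151 153 154 156
 155 153] [151 151 152 152 149 129 120 120 120 120 121 120 122 120 122 121 121 121]
150 [ 45  46  46  45  45  44  57  73  79  83  99 136 150 151 152 153 154 155
 154 154] [150 151 151 152 144  84  48  50  49  49  49  50  50  48  47  47  45  43]
170 [ 45  45  43  44  42  43  57  75  80  84 108 139 151 151 152 109  87  87
  87  88] [ 86  87  86  87  81  54  43  44 125 182 190 190 190 191 192 192 191 189]
tip row [ 90  90  90  90  90  89  88  89  90  91  89  90 101 138 146  89 104 145
 145 146 148 155 154 152 152 144  87  87  87  80  61  58  57  59  59  60
  59  58  59  58  58  59  70 106 116 116 115 115 114 115 114 114 114 116
 117]
bar col [[ 85  85  85  84  87  88  85  86  75 153 165 165 165 171 188 193]
 [ 85  84  84  84  85  85  82  75  71 155 167 167 166 167 172 179]
 [ 85  86  85  86  86  85  85  85  85 158 168 168 167 168 168 168]]
bar row [ 26  26  27  27  25  25  32  74 140 166 168 168 168 168 168 168 168 166
 163 163 173 182 177 176 189 186 183 172 172 170 165 169 181 171 167 169
 171 171 171 170 170 170 171 169 169 170 170 172 171 169]
(5, 235) [ 0.0182 -0.1967  0.1141]
(150, 237) [ 0.0169 -0.107   0.1142]
(5, 291) [-0.02   -0.2072  0.1141]
(150, 292) [-0.0208 -0.1126  0.1142]
(222, 265) [ 0.0063 -0.0578  0.0942]
(238, 265) [ 0.0063 -0.0486  0.0942]
(323, 198) [0.0542 0.0003 0.0492]
(313.4, 234.5) (array([ 0.5547, -0.0345,  0.1641]), np.float64(0.005423184433398769))
```

Request:
{"op": "jog_arm", "data": {"rows": [[[0,-0.01,0,0],[0,-0.02,0,0],[0,-0.02,0,0],[0,-0.02,0,0],[0,-0.016,0,0],[0,-0.009,0,0],[0,0,0,0],[0,0,0.01,0],[0,0,0.01,0],[0,0,0.01,0],[0,0,0.004,0],[0,0,0,0],[0,0,0,0]]]}}

```text
time_s: 9.6
tcp_pos: [0.601, -0.0257, 0.2407]
ee_rot: [[-0.293, -0.956, 0.001], [-0.956, 0.293, 0.0], [-0.0, -0.001, -1.0]]
wrist_force: [0.5, -0.6, -3.3]
gripper_width: 0.137
gripper_force: 30.0
```

```bash
python3 - <<'E'
from h import *
a=save('scene','s3');b=save('side','d3');w=save('wrist','w3')
def c(i,x,y,w,h): return cv2.resize(i[y:y+h,x:x+w,::-1],(400,300),interpolation=cv2.INTER_CUBIC)
cv2.imwrite('pics/crop3.png',np.vstack([np.hstack([c(a,240,190,120,90),c(b,280,180,120,90)]),np.hstack([c(w,0,60,400,300),c(w,200,120,240,180)])]))
E
```

```text
(no output)
```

View pics/crop3.png

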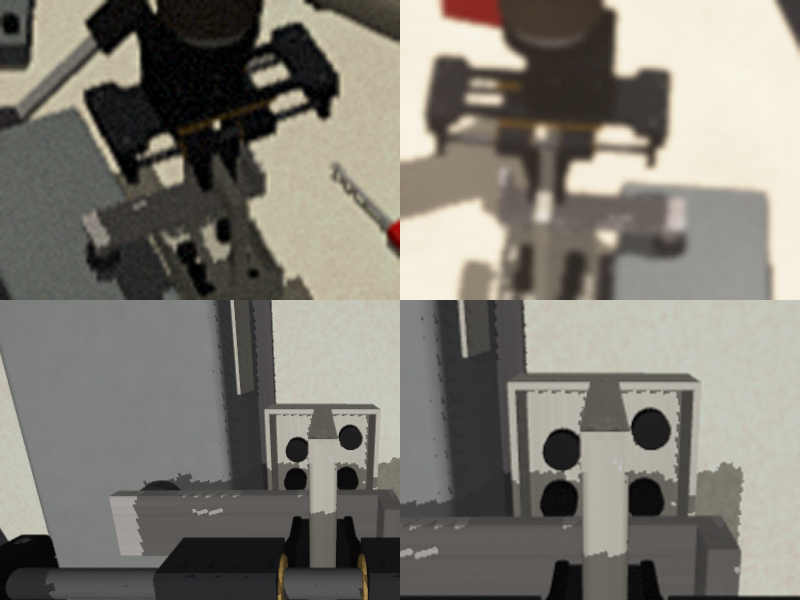

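The bar sits over the arm behind the tip, with the tray below it. I lower it gently until the weight transfers.

Request:
{"op": "jog_arm", "data": {"rows": [[[0,0,0.002,0],[0,0,0.002,0],[0,0,0.001,0],[0,0,0,0],[0,0,0,0]]]}}

```text
time_s: 10.38
tcp_pos: [0.6007, -0.0257, 0.2354]
ee_rot: [[-0.293, -0.956, -0.0], [-0.956, 0.293, -0.0], [0.0, 0.0, -1.0]]
wrist_force: [-1.3, 0.4, -1.0]
gripper_width: 0.132
gripper_force: 30.0
```

Request:
{"op": "jog_arm", "data": {"rows": [[[0,0,0.0015,0],[0,0,0,0],[0,0,0,0]]]}}

```text
time_s: 10.75
tcp_pos: [0.6006, -0.0257, 0.2353]
ee_rot: [[-0.292, -0.956, 0.001], [-0.956, 0.292, -0.0], [0.0, -0.001, -1.0]]
wrist_force: [-3.5, 1.5, 5.2]
gripper_width: 0.134
gripper_force: 30.0
```

Request:
{"op": "jog_arm", "data": {"rows": [[[0,0,-0.0015,0],[0,0,0,0],[0,0,0,0],[0,0,0,0]]], "claw": 0.21}}

```text
time_s: 11.25
tcp_pos: [0.6008, -0.0257, 0.2351]
ee_rot: [[-0.293, -0.956, -0.0], [-0.956, 0.293, -0.0], [0.0, 0.0, -1.0]]
wrist_force: [-0.4, -0.7, -0.1]
gripper_width: 0.208
gripper_force: 0.0
```

Request:
{"op": "jog_arm", "data": {"rows": [[[0,0,-0.004,0],[0,0,-0.008,0],[0,0,-0.012,0],[0,0,-0.02,0],[0,0,-0.03,0],[0,0,-0.03,0],[0,0,0,0]]]}}

```text
time_s: 12.12
tcp_pos: [0.6018, -0.0257, 0.3433]
ee_rot: [[-0.292, -0.956, 0.008], [-0.956, 0.292, 0.001], [-0.003, -0.007, -1.0]]
wrist_force: [-0.3, 0.5, 0.1]
gripper_width: 0.21
gripper_force: 0.0
```

```bash
python3 - <<'E'
from h import *
np.set_printoptions(precision=4,suppress=True)
m=camera_model('wrist')
a=save('scene','s4');b=save('side','d4');w=save('wrist','w4'); print(m,sense()['tcp_pos'])
def c(i,x,y,w,h): return cv2.resize(i[y:y+h,x:x+w,::-1],(400,300),interpolation=cv2.INTER_CUBIC)
cv2.imwrite('pics/crop4.png',np.vstack([np.hstack([c(a,240,160,160,120),c(b,280,210,120,90)]),np.hstack([c(w,0,0,640,480),c(w,0,0,320,240)])]))
E
```

```text
{'fovy': 68.9751293209422, 'cx': 322.3053883852134, 'cy': 236.71500548792648, 'eye': array([ 0.577 , -0.1042,  0.4357]), 'rotation': array([[-0.9561,  0.2769,  0.0956],
       [ 0.2929,  0.9119,  0.2875],
       [-0.0076,  0.3029, -0.953 ]])} [ 0.6003 -0.0256  0.3388]
```

View pics/crop4.png

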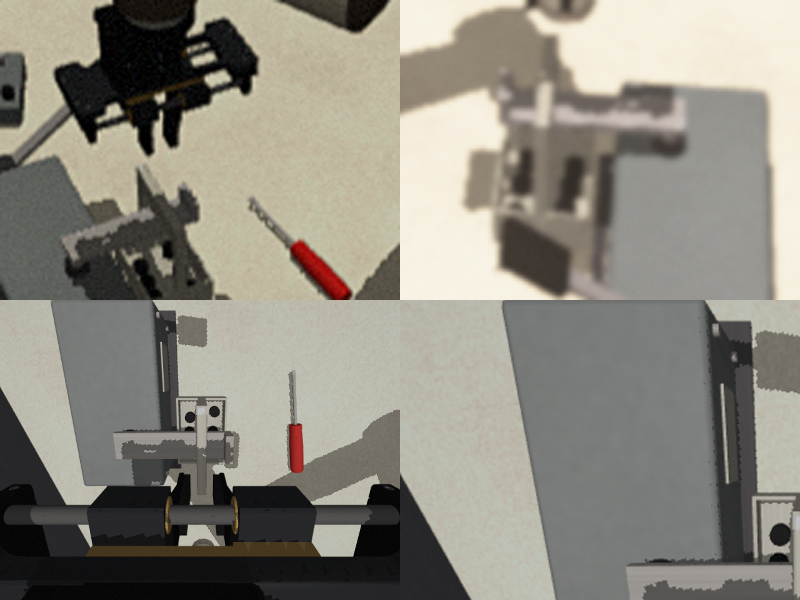

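The basket hangs on the hook, clear of the gripper. Now over to the paddle with the fingers shut.

Request:
{"op": "jog_arm", "data": {"rows": [[[0.02,-0.002,0,0],[0.034,-0.004,0,0],[0.034,-0.004,0,0],[0.034,-0.004,0,0],[0.034,-0.004,0,0],[0.024,-0.003,0,0],[0.014,-0.001,0,0],[0,0,0.02,0],[0,0,0.02,0],[0,0,0,0],[0,0,0,0]]], "claw": 0}}

```text
time_s: 13.65
tcp_pos: [0.5653, -0.2178, 0.2999]
ee_rot: [[-0.292, -0.956, 0.001], [-0.956, 0.292, -0.001], [0.0, -0.001, -1.0]]
wrist_force: [-0.2, -0.3, -0.5]
gripper_width: 0.006
gripper_force: 0.0
```

```bash
python3 - <<'E'
from h import *
np.set_printoptions(precision=4,suppress=True)
a=save('scene','s5');b=save('side','d5');w=save('wrist','w5'); s=sense(); print(s['time_s'],s['tcp_pos'],s['wrist_force'])
x=np.array([.9563,-.2923]);H=np.array([.6631,-.2479]);y=np.array([.2923,.9563])
d=s['tcp_pos'][:2]-H; print('d',-d@x,'lat',d@y)
for r in (.12,.15,.18): print(proj('side',[*(H-r*np.cos(.65)*x),.1+r*np.sin(.65)+.005]))
def c(i,x,y,w,h): return cv2.resize(i[y:y+h,x:x+w,::-1],(400,300),interpolation=cv2.INTER_CUBIC)
cv2.imwrite('pics/crop5.png',np.vstack([np.hstack([c(a,210,130,160,120),c(b,270,240,120,90)]),np.hstack([c(w,0,0,640,480),c(w,160,240,320,240)])]))
E
```

```text
13.8 [ 0.5654 -0.2176  0.3003] [-0.6818  0.0294  0.767 ]
d 0.10228697281069857 lat 0.0003706243406739881
(np.float64(329.3814424328683), np.float64(291.20966427333684))
(np.float64(319.8329352562407), np.float64(285.70768422874255))
(np.float64(310.1193818541112), np.float64(280.1106022983405))
```

View pics/crop5.png

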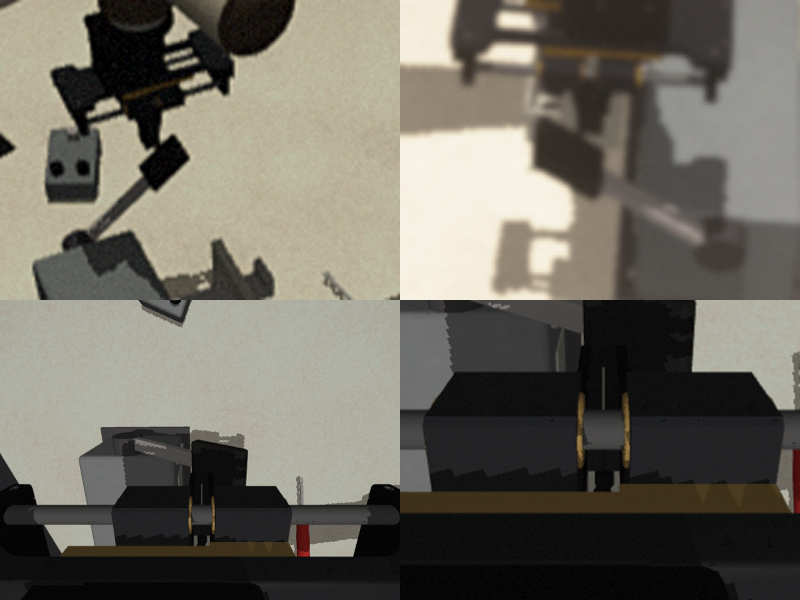

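Fingers are over the inner part of the paddle (wrist cols 305–395 in the full frame, fingers at about 323). Next I descend and press in small steps along the arc, watching the force.

Request:
{"op": "jog_arm", "data": {"rows": [[[0,0.003,0.012,0],[0,0.003,0.012,0],[0,0,0.005,0],[0,0,0,0],[0,0,0,0]]]}}

```text
time_s: 14.42
tcp_pos: [0.5593, -0.2159, 0.2702]
ee_rot: [[-0.293, -0.956, 0.0], [-0.956, 0.293, 0.0], [-0.0, -0.0, -1.0]]
wrist_force: [0.1, -0.1, 0.4]
gripper_width: 0.006
gripper_force: 0.0
```

Request:
{"op": "jog_arm", "data": {"rows": [[[0,0,0.003,0],[0,0,0,0],[0,0,0,0]]]}}

```text
time_s: 14.8
tcp_pos: [0.5599, -0.2161, 0.2681]
ee_rot: [[-0.292, -0.956, 0.002], [-0.956, 0.292, -0.001], [0.0, -0.003, -1.0]]
wrist_force: [0.7, -0.6, 4.9]
gripper_width: 0.01
gripper_force: 1.9
```

Request:
{"op": "jog_arm", "data": {"rows": [[[0,0.001,0.003,0],[0,0,0,0],[0,0,0,0]]]}}

```text
time_s: 15.18
tcp_pos: [0.5589, -0.2158, 0.2656]
ee_rot: [[-0.292, -0.956, 0.002], [-0.956, 0.292, -0.001], [0.0, -0.003, -1.0]]
wrist_force: [-0.2, -0.0, 7.2]
gripper_width: 0.007
gripper_force: 2.6
```

Request:
{"op": "jog_arm", "data": {"rows": [[[0,0.001,0.003,0],[0,0,0,0],[0,0,0,0]]]}}

```text
time_s: 15.55
tcp_pos: [0.558, -0.2156, 0.2629]
ee_rot: [[-0.292, -0.956, 0.003], [-0.956, 0.292, -0.001], [0.0, -0.003, -1.0]]
wrist_force: [-0.1, -0.1, 7.5]
gripper_width: 0.008
gripper_force: 3.0
```

Request:
{"op": "jog_arm", "data": {"rows": [[[0,0.002,0.003,0],[0,0,0,0],[0,0,0,0]]]}}

```text
time_s: 15.92
tcp_pos: [0.5556, -0.2149, 0.2595]
ee_rot: [[-0.292, -0.956, 0.001], [-0.956, 0.292, -0.001], [0.0, -0.002, -1.0]]
wrist_force: [-0.4, 0.0, 5.9]
gripper_width: 0.009
gripper_force: 2.6
```

Request:
{"op": "jog_arm", "data": {"rows": [[[0,0.002,0.003,0],[0,0,0,0],[0,0,0,0]]]}}

```text
time_s: 16.3
tcp_pos: [0.5533, -0.2141, 0.2553]
ee_rot: [[-0.293, -0.956, -0.001], [-0.956, 0.293, 0.0], [0.0, 0.001, -1.0]]
wrist_force: [-0.2, 0.1, 3.5]
gripper_width: 0.004
gripper_force: 1.4
```

Request:
{"op": "jog_arm", "data": {"rows": [[[0,0.002,0.003,0],[0,0,0,0],[0,0,0,0]]]}}

```text
time_s: 16.68
tcp_pos: [0.5515, -0.2135, 0.2519]
ee_rot: [[-0.293, -0.956, -0.001], [-0.956, 0.293, 0.0], [0.0, 0.001, -1.0]]
wrist_force: [-0.4, -1.3, 3.2]
gripper_width: 0.004
gripper_force: 0.9
```

Request:
{"op": "jog_arm", "data": {"rows": [[[0,0.002,0.003,0],[0,0,0,0],[0,0,0,0]]]}}

```text
time_s: 17.05
tcp_pos: [0.55, -0.213, 0.2494]
ee_rot: [[-0.293, -0.956, 0.001], [-0.956, 0.293, -0.0], [0.0, -0.001, -1.0]]
wrist_force: [-0.1, -1.3, 2.3]
gripper_width: 0.005
gripper_force: 1.3
```

Request:
{"op": "jog_arm", "data": {"rows": [[[0,0.002,0.003,0],[0,0,0,0],[0,0,0,0]]]}}

```text
time_s: 17.42
tcp_pos: [0.5483, -0.2125, 0.2467]
ee_rot: [[-0.292, -0.956, 0.001], [-0.956, 0.292, -0.001], [0.0, -0.002, -1.0]]
wrist_force: [1.8, -1.9, 4.4]
gripper_width: 0.005
gripper_force: 2.2
```

Request:
{"op": "jog_arm", "data": {"rows": [[[0,0.002,0.003,0],[0,0,0,0],[0,0,0,0]]]}}

```text
time_s: 17.8
tcp_pos: [0.5465, -0.2119, 0.2437]
ee_rot: [[-0.292, -0.956, 0.002], [-0.956, 0.292, -0.001], [0.0, -0.002, -1.0]]
wrist_force: [3.3, -3.0, 5.1]
gripper_width: 0.006
gripper_force: 2.9
```

Request:
{"op": "jog_arm", "data": {"rows": [[[0,0.0015,0.003,0],[0,0,0,0],[0,0,0,0]]]}}

```text
time_s: 18.18
tcp_pos: [0.5449, -0.2115, 0.2405]
ee_rot: [[-0.293, -0.956, 0.001], [-0.956, 0.293, -0.0], [0.0, -0.001, -1.0]]
wrist_force: [3.3, -2.2, 4.5]
gripper_width: 0.001
gripper_force: 2.8
```

Request:
{"op": "jog_arm", "data": {"rows": [[[0,0.0015,0.003,0],[0,0,0,0],[0,0,0,0]]]}}

```text
time_s: 18.55
tcp_pos: [0.5428, -0.2107, 0.2368]
ee_rot: [[-0.293, -0.956, -0.001], [-0.956, 0.293, 0.001], [-0.0, 0.001, -1.0]]
wrist_force: [3.4, -2.2, 2.2]
gripper_width: 0.004
gripper_force: 1.9
```

Request:
{"op": "jog_arm", "data": {"rows": [[[0,0.0015,0.003,0],[0,0,0,0],[0,0,0,0]]]}}

```text
time_s: 18.92
tcp_pos: [0.5406, -0.2101, 0.2335]
ee_rot: [[-0.293, -0.956, -0.003], [-0.956, 0.293, 0.001], [-0.0, 0.003, -1.0]]
wrist_force: [0.8, 0.2, 2.8]
gripper_width: 0.01
gripper_force: 1.1
```

Request:
{"op": "jog_arm", "data": {"rows": [[[0,0.0015,0.003,0],[0,0,0,0],[0,0,0,0]]]}}

```text
time_s: 19.3
tcp_pos: [0.5396, -0.2099, 0.231]
ee_rot: [[-0.293, -0.956, -0.001], [-0.956, 0.293, 0.0], [0.0, 0.002, -1.0]]
wrist_force: [0.0, 1.8, 2.6]
gripper_width: 0.004
gripper_force: 1.0
```

Request:
{"op": "jog_arm", "data": {"rows": [[[0,0.0015,0.003,0],[0,0,0,0],[0,0,0,0]]]}}

```text
time_s: 19.68
tcp_pos: [0.5387, -0.2096, 0.2284]
ee_rot: [[-0.293, -0.956, -0.0], [-0.956, 0.293, -0.0], [0.0, 0.0, -1.0]]
wrist_force: [-0.4, 0.3, 3.4]
gripper_width: 0.005
gripper_force: 1.4
```

Request:
{"op": "jog_arm", "data": {"rows": [[[0,0.0015,0.003,0],[0,0,0,0],[0,0,0,0]]]}}

```text
time_s: 20.05
tcp_pos: [0.5375, -0.2093, 0.2256]
ee_rot: [[-0.293, -0.956, 0.001], [-0.956, 0.293, -0.0], [0.0, -0.001, -1.0]]
wrist_force: [-0.5, 0.1, 5.0]
gripper_width: 0.003
gripper_force: 2.2
```

Request:
{"op": "jog_arm", "data": {"rows": [[[0,0.001,0.003,0],[0,0,0,0],[0,0,0,0]]]}}

```text
time_s: 20.42
tcp_pos: [0.5366, -0.209, 0.2228]
ee_rot: [[-0.292, -0.956, 0.001], [-0.956, 0.292, -0.0], [0.0, -0.001, -1.0]]
wrist_force: [-0.5, 0.4, 6.2]
gripper_width: 0.003
gripper_force: 2.9
```

Two drops felt so far (about .253 and .236). Continue.

Request:
{"op": "jog_arm", "data": {"rows": [[[0,0.001,0.003,0],[0,0,0,0],[0,0,0,0]]]}}

```text
time_s: 20.8
tcp_pos: [0.5355, -0.2087, 0.2199]
ee_rot: [[-0.292, -0.956, 0.001], [-0.956, 0.292, -0.0], [0.0, -0.001, -1.0]]
wrist_force: [-0.5, -0.1, 6.7]
gripper_width: 0.008
gripper_force: 3.1
```

Request:
{"op": "jog_arm", "data": {"rows": [[[0,0.001,0.003,0],[0,0,0,0],[0,0,0,0]]]}}

```text
time_s: 21.18
tcp_pos: [0.5344, -0.2083, 0.2166]
ee_rot: [[-0.293, -0.956, 0.0], [-0.956, 0.293, -0.0], [0.0, -0.0, -1.0]]
wrist_force: [-0.2, -0.1, 5.7]
gripper_width: 0.008
gripper_force: 2.6
```

Request:
{"op": "jog_arm", "data": {"rows": [[[0,0.001,0.003,0],[0,0,0,0],[0,0,0,0]]]}}

```text
time_s: 21.55
tcp_pos: [0.5334, -0.208, 0.2131]
ee_rot: [[-0.293, -0.956, -0.0], [-0.956, 0.293, 0.0], [0.0, 0.0, -1.0]]
wrist_force: [-0.0, 0.1, 3.6]
gripper_width: 0.005
gripper_force: 1.6
```

Request:
{"op": "jog_arm", "data": {"rows": [[[0,0.001,0.003,0],[0,0,0,0],[0,0,0,0]]]}}

```text
time_s: 21.92
tcp_pos: [0.5325, -0.2077, 0.21]
ee_rot: [[-0.293, -0.956, -0.0], [-0.956, 0.293, 0.0], [-0.0, 0.0, -1.0]]
wrist_force: [0.6, -1.1, 1.4]
gripper_width: 0.005
gripper_force: 1.1
```

Request:
{"op": "jog_arm", "data": {"rows": [[[0,0.001,0.003,0],[0,0,0,0],[0,0,0,0]]]}}

```text
time_s: 22.3
tcp_pos: [0.5316, -0.2074, 0.2072]
ee_rot: [[-0.293, -0.956, 0.0], [-0.956, 0.293, -0.0], [-0.0, -0.0, -1.0]]
wrist_force: [1.6, -0.3, 2.0]
gripper_width: 0.001
gripper_force: 1.1
```

Request:
{"op": "jog_arm", "data": {"rows": [[[0,0.001,0.003,0],[0,0,0,0],[0,0,0,0]]]}}

```text
time_s: 22.68
tcp_pos: [0.5309, -0.2072, 0.2045]
ee_rot: [[-0.293, -0.956, 0.001], [-0.956, 0.293, -0.0], [-0.0, -0.001, -1.0]]
wrist_force: [1.3, -1.4, 2.4]
gripper_width: 0.006
gripper_force: 1.7
```

Request:
{"op": "jog_arm", "data": {"rows": [[[0,0.001,0.003,0],[0,0,0,0],[0,0,0,0]]]}}

```text
time_s: 23.05
tcp_pos: [0.5302, -0.2069, 0.2017]
ee_rot: [[-0.292, -0.956, 0.002], [-0.956, 0.292, -0.0], [0.0, -0.002, -1.0]]
wrist_force: [2.7, -1.4, 4.8]
gripper_width: 0.006
gripper_force: 2.5
```

Request:
{"op": "jog_arm", "data": {"rows": [[[0,0.0005,0.003,0],[0,0,0,0],[0,0,0,0]]]}}

```text
time_s: 23.42
tcp_pos: [0.5297, -0.2068, 0.1988]
ee_rot: [[-0.292, -0.956, 0.001], [-0.956, 0.292, -0.001], [0.0, -0.002, -1.0]]
wrist_force: [1.8, -0.2, 5.4]
gripper_width: 0.001
gripper_force: 3.0
```

Request:
{"op": "jog_arm", "data": {"rows": [[[0,0.0005,0.003,0],[0,0,0,0],[0,0,0,0]]]}}

```text
time_s: 23.8
tcp_pos: [0.5292, -0.2066, 0.1958]
ee_rot: [[-0.292, -0.956, 0.001], [-0.956, 0.292, -0.0], [0.0, -0.001, -1.0]]
wrist_force: [2.3, -1.3, 6.2]
gripper_width: 0.006
gripper_force: 3.0
```

Request:
{"op": "jog_arm", "data": {"rows": [[[0,0.0005,0.003,0],[0,0,0,0],[0,0,0,0]]]}}

```text
time_s: 24.18
tcp_pos: [0.5286, -0.2064, 0.1925]
ee_rot: [[-0.293, -0.956, 0.001], [-0.956, 0.293, -0.0], [-0.0, -0.001, -1.0]]
wrist_force: [3.3, -2.3, 4.6]
gripper_width: 0.006
gripper_force: 2.4
```

Third drop felt; the fourth is now under way.

Request:
{"op": "jog_arm", "data": {"rows": [[[0,0.0005,0.003,0],[0,0,0,0],[0,0,0,0]]]}}

```text
time_s: 24.55
tcp_pos: [0.527, -0.2059, 0.1886]
ee_rot: [[-0.293, -0.956, -0.002], [-0.956, 0.293, 0.001], [-0.0, 0.002, -1.0]]
wrist_force: [1.6, -0.6, 2.5]
gripper_width: 0.006
gripper_force: 1.4
```

Request:
{"op": "jog_arm", "data": {"rows": [[[0,0,0.003,0],[0,0,0,0],[0,0,0,0]]]}}

```text
time_s: 24.92
tcp_pos: [0.5268, -0.2059, 0.1856]
ee_rot: [[-0.293, -0.956, -0.003], [-0.956, 0.293, 0.001], [0.0, 0.003, -1.0]]
wrist_force: [-1.3, 1.2, 3.1]
gripper_width: 0.011
gripper_force: 1.2
```

Request:
{"op": "jog_arm", "data": {"rows": [[[0,0,0.002,0],[0,0,0,0],[0,0,0,0]]]}}

```text
time_s: 25.3
tcp_pos: [0.5273, -0.2062, 0.1841]
ee_rot: [[-0.293, -0.956, -0.001], [-0.956, 0.293, 0.0], [0.0, 0.001, -1.0]]
wrist_force: [-1.7, 0.6, 3.0]
gripper_width: 0.004
gripper_force: 1.3
```

Request:
{"op": "jog_arm", "data": {"rows": [[[0,0,0.002,0],[0,0,0,0],[0,0,0,0]]]}}

```text
time_s: 25.68
tcp_pos: [0.5275, -0.2063, 0.1822]
ee_rot: [[-0.293, -0.956, -0.001], [-0.956, 0.293, -0.0], [0.0, 0.0, -1.0]]
wrist_force: [-3.1, 0.4, 2.5]
gripper_width: 0.007
gripper_force: 1.6
```

Request:
{"op": "jog_arm", "data": {"rows": [[[0,0,0.002,0],[0,0,0,0],[0,0,0,0]]]}}

```text
time_s: 26.05
tcp_pos: [0.5274, -0.2063, 0.1802]
ee_rot: [[-0.293, -0.956, -0.001], [-0.956, 0.293, -0.0], [0.0, 0.001, -1.0]]
wrist_force: [-3.5, -0.0, 4.0]
gripper_width: 0.007
gripper_force: 2.1
```

Request:
{"op": "jog_arm", "data": {"rows": [[[0,0,0.002,0],[0,0,0,0],[0,0,0,0],[0,0,0,0]]]}}

```text
time_s: 26.55
tcp_pos: [0.5275, -0.2063, 0.1784]
ee_rot: [[-0.293, -0.956, -0.001], [-0.956, 0.293, -0.0], [0.0, 0.001, -1.0]]
wrist_force: [-3.9, 0.9, 5.5]
gripper_width: 0.007
gripper_force: 2.7
```

```bash
python3 - <<'E'
from h import *
np.set_printoptions(precision=4,suppress=True)
a=save('scene','s6');b=save('side','d6'); s=sense(); print(s['time_s'],s['tcp_pos'],s['wrist_force'])
def c(i,x,y,w,h): return cv2.resize(i[y:y+h,x:x+w,::-1],(400,300),interpolation=cv2.INTER_CUBIC)
cv2.imwrite('pics/crop6.png',np.hstack([c(a,210,160,160,120),c(b,270,210,160,120)]))
E
```

```text
26.65 [ 0.5274 -0.2063  0.1784] [-4.2103  0.4991  6.6113]
```

View pics/crop6.png

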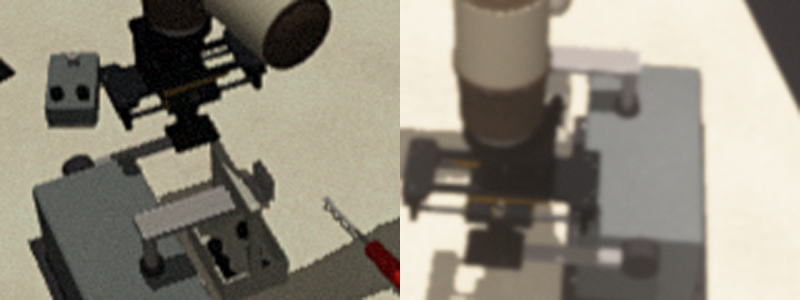

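The lever is level and pressed just past the fourth notch. The hook is raised and the basket still hangs on it, with the force steady.

```bash
python3 -c "
from station import *
print(finish_job())"
```

```text
the job is handed in; nothing more can be done
None
```

The small grey basket hangs released on the hook, and I handed the job in at about 27 s with the lever held pressed just past its fourth click, each of the four drops felt in the wrist force; no verdict came back.

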